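Vent the sensor test chamber and take off its port cap

ROBOT

A 6-joint arm with a two-finger parallel gripper is mounted at the origin on the work surface. World frame = base frame: x ahead of the robot, y to its left, z up, the work surface at z = 0. Lengths are in mm, angles in rad, forces in N, time in s.
With the tool pointing down it reaches from about 275 to 875 mm from the base axis. Payload 12.5 kg.
Tool frame: the origin (TCP) lies at the very end of the fingers, on their centre line; the grasp point (between the pads) lies grip_point_offset behind it (grip_point_offset is the distance from the TCP to the grasp point, in mm); z points along the fingers, y is the line along which they close (so a half turn about z gives the same grasp; the last joint's range is limited). The gripper opens to 85 mm and grips with 20 to 120 N. Pads are 22 mm wide; open, the fingers measure 114 mm over their backs; the gripper's body (76 mm by 85 mm) begins 54 mm behind the grasp point. The pads swing forward as they close: fully open they stand 13 mm farther back than shut.
Start: joints at [-1.411, 0.351, 1.652, -0, 1.139, -0.085], TCP at [133.32, -533.582, 231.29] pointing down, gripper open.
Joint ranges: [-2.75, 2.75], [-0.79, 2.1], [0.01, 2.65], [-1.57, 4.71], [0.07, 3.14], [-2.87, 2.87]. Speed limits (rad/s): [2.22, 2.22, 2.79, 3.14, 3.14, 3.14].

INTERFACE

Orientations are given as a unit quaternion [w, x, y, z].
In Python, from cell import * gives the robot as it stands. Calls block until the motion is done:
- move_ptp(position, orientation): joint-space move of the TCP to a pose.
- move_straight(position, v=150, attitude=None, threshold=None): straight line of the TCP; attitude=None keeps the orientation; v is the mean speed in mm/s. With threshold (N) it stops when the force on the tool has changed by that much, and returns True; else False.
- goto_joints(angles): joint-space move.
- move_gripper(opening, grasp_force=None): opening from 0.0 (shut) to 1.0 (fully open); grasp_force is the grip in N (None keeps the last); returns when the fingers have stopped.
- dwell(seconds).
- solve_ik(position, orientation): joint angles nearest the present ones, or None.
- sense(): the state.
- grab_frame(name): name is "scene" or "top"; returns a dict with "image" (400x640x3 uint8, red, green, blue), "depth" (400x640 float32, mm along the optical axis (not along the pixel's ray), 0 where there is no reading), "mtx" (3x3 intrinsics, pixels), "R" (3x3) and "t" (3): a world point X has camera coordinates R X + t. Camera axes: x right, y down, z forward; pixel columns grow to the right and rows downward; lengths in mm; the calibration is good to about 2 mm. A picture is of the moment at which its call begins.
A pose or a line that the arm cannot do raises MotionError and nothing moves.
- hand_in(): hands the job in; it is judged then, once.
Trained networks look in a picture, given as the dict that the camera call returned (one of the last four; its "shot" number tells which), for a name from the list of things; names that differ only in an ending like _2 or _b are one class to them, and where a whole thing is asked for, a point or a joint stands for the part that bears it (a point fixed in the world has none). Each returns a list of dicts, best first, with "p" (0 to 1); they miss things now and then, are a little off and sometimes report something else, mostly with a low value. They report only what shows in the picture. A call takes as long as a camera call. They do not tell look-alikes from the thing itself.
- search_frame(picture, target): "box" ([left, top, width, height] as shares, 0 to 1, of the picture: columns of its width, rows of its height, round what is visible of it).
- landmark_of(picture, target): "location" ([column, row] as shares, 0 to 1, of the picture: columns of its width, rows of its height: a listed point, or the origin of a listed thing).
The state is a dict: "clock": time; "q": joint angles; "dq": joint speeds; "joint_torque": joint torques, N m; "ee_pos": TCP position; "tcp_rot": TCP orientation; "wrist_force": force on the tool from outside, world axes, zero at the start; "ft_torque": the same for the moment, N m; "opening": opening from 0.0 (shut) to 1.0 (fully open); "finger_force": force on a finger pad.
Only numpy, scipy, OpenCV 4.12 (cv2) and the standard library are available. Lean on these libraries where they do the work, as an engineer would, in place of code of your own. Each camera call takes 0.05 s, during which the arm holds its last target. There are 200 camera calls.

TASK

Vent the pressure-sensor test chamber: pull its sprung lever all the way towards you and ease it slowly back to rest, never letting it snap. Then unscrew the round ribbed cap from the port beside it; its thread may be of either hand, so try it gently one way and then the other, and lift it off only when it is free. Finish while holding the cap level, about 10 cm straight above its port, and leave everything else where it stands.

Things in the scene. Friction and masses are not known exactly. Their poses are not given: they have to be found in the camera images.
- vent: Aluminium vent valve block, 70 x 50 x 28 mm, fixed on top of the grey chamber (260 x 370 mm, 50 mm high). Origin at its underside, 30 mm in front of the lever's pivot; -x points to the robot's side, y is parallel to the lever's hinge. Vent and port sit side by side about 170 mm apart; which is on the left varies.
- lever_pivot (a point): The lever's hinge axis (parallel to the vent's y), 42 mm above the vent's underside.
- lever_bar (a point): Centre of the lever's handle: a round black crossbar 18 mm thick and 60 mm long, parallel to the vent's y axis, across the end of the 10 mm thick steel lever rod, 100 mm from the hinge axis. It is easily taken with one finger on the robot's side of it and one beyond.
- lever (a joint): Lever angle, rad. 0: at rest on its stop, leaning 0.42 from upright away from the robot (vent's +x). Grows as the bar is pulled over the top to the robot's side (vent's -x), to the end stop at 0.85, leaning 0.43 towards the robot. A spring pulls it back: about 3 N at the bar at rest, 8 N at the end stop. Let go there, it snaps back at over 2 rad/s.
- port_seat (a point): On the port's axis at the height of the seated cap's underside, 82 mm above the table. The fixed port is an aluminium flange 68 mm across with a threaded neck hidden under the cap, 38 mm across and reaching 26 mm above this point.
- gauge_top (a point): Top centre of the fixed gauge column, 52 mm across, 100 mm behind the port's axis (in the vent's +x); its top is 124 mm above the table, about level with the cap's.
- cap: Round black ribbed plastic cap on the port, 50 mm across, 44 mm high, about 0.09 kg. Origin at the centre of its open underside; z up along its axis. Its upper 18 mm is solid and best to grip, at any yaw. Its thread may be right-handed (loosens anticlockwise seen from above) or left-handed (clockwise); this changes from start to start and cannot be seen.
- cap_top (a point): Centre of the cap's flat top, 44 mm above its origin. How it turns: a quick-turn thread, without rising. The wrong way it comes hard up after 5 to 23 degrees. The right way it turns easily, is free to lift after 30 to 46 degrees and stops at 57 to 75, so 50 degrees always frees it. Until then it lifts about 2 mm at most.
- plug: Bystander: brass plug 26 mm across, 22 mm high, loose on the front of the chamber's top between vent and port. Origin under its centre.
- meter: Bystander: black handheld meter 180 x 90 x 40 mm lying on the table. Origin under its centre.
- mouse: Bystander: black computer mouse 110 x 60 x 32 mm on a blue mat. Origin under its centre.
- driver: Bystander: screwdriver, 170 mm, lying beside the chamber.
- tray: Bystander: grey divided parts tray 160 x 120 x 35 mm. Origin under its centre.
- mug: Bystander: white mug 80 mm across, 95 mm high. Origin under its centre.
- jar: Bystander: small jar with steel lid, 60 mm across, 75 mm high, beside the chamber. Origin under its centre.
There are look-alikes about, which are no part of the job. What is shaped like the cap but green or pink is not meant.

How it is judged (in metres and radians):
On the way, in this order (a step that is already met when the one before it is completed fails the run):
1. the lever is pulled all the way to its end stop (value of joint lever above 0.78 rad), for 0.1 s.
2. the lever is back at rest (value of joint lever below 0.08 rad), for 0.1 s.
3. the cap is lifted clear of the port's neck (z of cap in the frame of port_seat above 0.03 m), for 0.1 s.
At the end, for the whole second after the job is handed in: The cap is held still in the fingers, 60 to 150 mm above its seat, within 50 mm of the port's axis and within 0.3 rad of level, touching nothing else, and the lever is at rest (below 0.08 rad) (z of cap in the frame of port_seat between 0.06 and 0.15 m and horizontal distance between cap and port_seat below 0.05 m and angle between cap's own z axis and vertical below 0.3 rad and linear speed of cap below 0.03 m/s and contact force between the fingers and cap above 1 N and contact force between cap and vent below 0.1 N and value of joint lever below 0.08 rad); the arm keeps its last pose, push and grip.
It fails at once if the lever snaps back (returns faster than 1.5 rad/s) (velocity of joint lever below -1.5 rad/s).
It fails at once if a bystander is moved by more than 40 mm (distance of any of plug, meter, mouse, driver, tray, mug, jar from where it was at the start of the episode above 0.04 m).
It also fails if it takes over 64 s, if anything falls off the work surface, if the arm or the gripper's body presses on something with over 40 N, if the wrist force passes 120 N, or if a joint passes its speed limit or range.

## Working session

There is one attempt and no reset: what is moved stays moved. The work goes in short steps, each a Python script; the robot and the scene stay as the last script left them, time stands still between calls to the robot, and variables do not carry over. Pictures are saved under pics/ and viewed, at most 10 in all, crops included, and the job is handed in when it is done.

```bash
mkdir -p pics; cat > h.py <<'E'
from cell import *
import numpy as np, cv2
def world(f,u,v,d):
    K=np.array(f["mtx"]);c=np.linalg.inv(K)@[u*d,v*d,d]
    return np.array(f["R"]).T@(c-np.array(f["t"]))
def ray_z(f,u,v,z):
    R=np.array(f["R"]);o=-R.T@np.array(f["t"]);r=R.T@np.linalg.inv(np.array(f["mtx"]))@[u,v,1]
    return o+r*(z-o[2])/r[2]
def proj(f,X):
    c=np.array(f["mtx"])@(np.array(f["R"])@X+np.array(f["t"]));return c[:2]/c[2]
def dep(f,u,v,k=2):
    p=f["depth"][int(v)-k:int(v)+k+1,int(u)-k:int(u)+k+1];p=p[p>0]
    return np.median(p) if p.size else 0
def save(f,n,crop=None,s=1):
    im=f["image"][...,::-1]
    if crop: a,b,c,d=crop;im=im[b:d,a:c]
    cv2.imwrite("pics/"+n,cv2.resize(im,None,fx=s,fy=s,interpolation=cv2.INTER_CUBIC))
E
python3 - <<'E'
from h import *
np.set_printoptions(precision=1,suppress=True)
for n in ("scene","top"):
    f=grab_frame(n);save(f,n+"0.png")
    print(n,"cam",-np.array(f["R"]).T@np.array(f["t"]),f["image"].shape)
    for t in ("vent","lever_pivot","lever_bar","port_seat","gauge_top","cap","cap_top","plug"):
        for r in landmark_of(f,t)[:3]:
            u,v=np.array(r["location"])*[640,400];d=dep(f,u,v)
            print(t,round(r["p"],2),np.array([u,v]),world(f,u,v,d))
s=sense();print(s)
try: print(grip_point_offset)
except Exception as e: print(e)
E
```

```text
scene cam [1032.7 -953.8  974.1] (400, 640, 3)
vent 0.7 [314.4 213.8] [541.4 -16.4  75.9]
lever_pivot 0.7 [323.  207.5] [564.6  -3.3  99.9]
lever_bar 0.55 [337.7 190.1] [519.1 206.2   8. ]
gauge_top 0.6 [314.7 243.3] [ 625.9 -177.9  126.5]
cap 0.94 [284.5 239.3] [ 537.9 -189.3  113.6]
cap 0.88 [276.2 304.6] [ 596.8 -341.    35.8]
cap 0.74 [264.7 216.2] [369.5 -37.7  16.7]
cap_top 0.91 [283.5 227.8] [ 518.9 -160.7  125.5]
cap_top 0.7 [247.3 220.9] [ 350.8 -106.4   42.7]
cap_top 0.69 [277.1 293.9] [ 584.2 -314.5   42.9]
plug 0.45 [281.2 225.9] [ 507.4 -154.3  123. ]
top cam [ 242.4    9.1 1550.5] (400, 640, 3)
vent 0.84 [319.1 211.6] [522.4  -8.   76.3]
vent 0.36 [363.6 176.7] [ 623.6 -176.   127. ]
lever_pivot 0.91 [313.1 200.8] [558.6  10.  101.3]
lever_bar 0.6 [312.5 182.4] [602.5   6.3 190.9]
lever_bar 0.4 [337.3 227.9] [459.4 -68.   62.5]
port_seat 0.71 [360.5 205.7] [ 520.3 -153.3  126.9]
port_seat 0.2 [314.3 183.8] [596.7   0.7 192.3]
gauge_top 0.84 [362.1 178. ] [ 619.3 -170.2  127.1]
cap 0.69 [353.5 256.5] [ 353.4 -116.5   44.8]
cap 0.67 [399.7 194. ] [ 566.7 -312.4   46.1]
cap 0.63 [376.5 248.7] [ 373.4 -202.5   44.1]
cap_top 0.75 [328.1 255.2] [366.3 -26.2  45.5]
cap_top 0.72 [350.1 254.2] [ 362.6 -105.2   45.3]
cap_top 0.59 [379.3 248.3] [ 373.9 -212.8   44.3]
plug 0.6 [203.4 180.6] [697.3 422.1   5.7]
plug 0.38 [338.4 225.7] [467.  -72.7  62.8]
{'clock': 0.9, 'q': array([-1.4,  0.4,  1.7, -0. ,  1.1, -0.1]), 'dq': array([-0., -0., -0.,  0., -0.,  0.]), 'joint_torque': array([  0. , -50.6, -29.2,  -0. ,   0. ,  -0. ]), 'ee_pos': array([ 133.3, -533.6,  231.3]), 'tcp_rot': array([-0. ,  1. ,  0.1, -0. ]), 'wrist_force': array([ 0.2, -0.3,  0.7]), 'ft_torque': array([-0. , -0. ,  0.1]), 'finger_force': 0.0, 'opening': 0.9999004791300691}
18.700000000000003
```

```bash
python3 - <<'E'
from h import *
f=grab_frame("top");save(f,"topc.png",(250,130,450,280),4)
f=grab_frame("scene");save(f,"scc.png",(200,150,400,300),4)
E
```

```text
(no output)
```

View pics/topc.png

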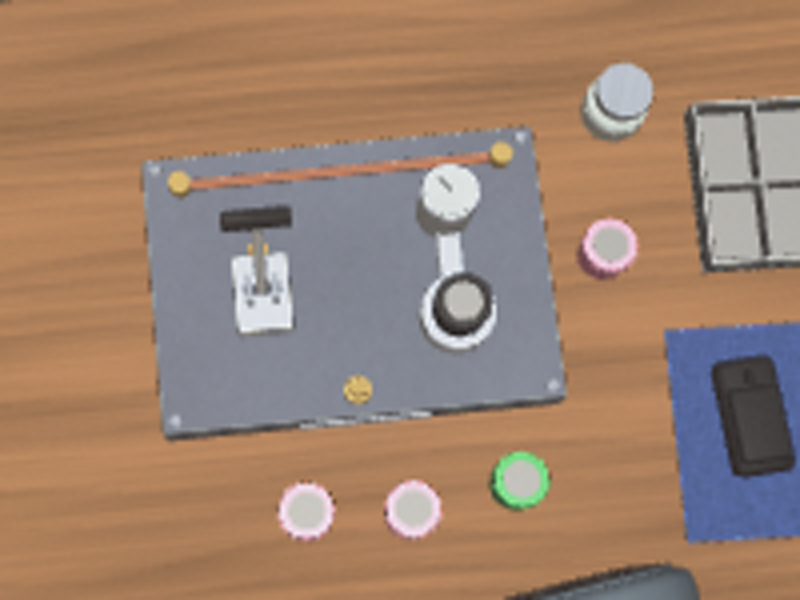

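View pics/scc.png

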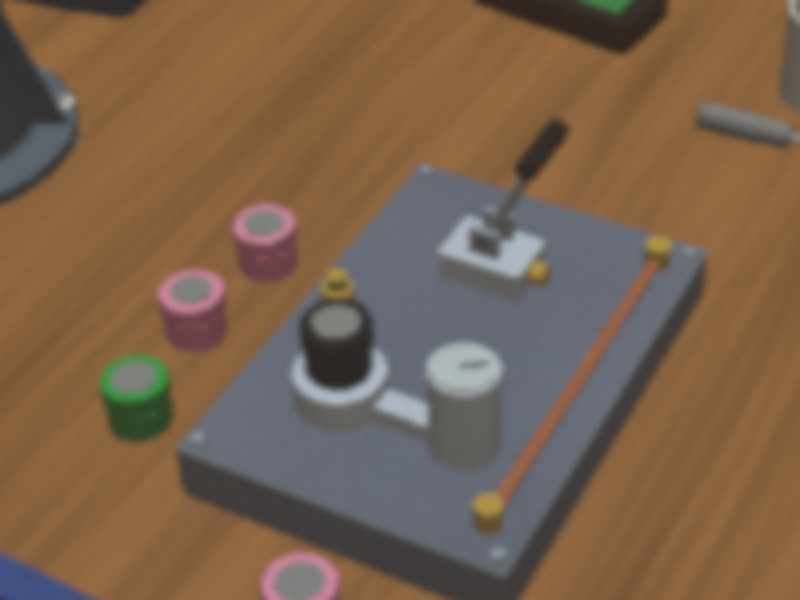

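The black ribbed cap is at top-crop (462,300), which is full-image pixel (365,205). The look-alikes are pink at (305,510), (413,508) and (610,245), and green at (520,478). Only the black one sits on the flange with the gauge behind it, so that one is meant. The lever bar is at crop (256,217), on the left. Next I'll measure from depth.

```bash
python3 - <<'E'
from h import *
np.set_printoptions(precision=1,suppress=True)
for n in ("top","scene"):
    f=grab_frame(n);D=f["depth"].astype(float)
    v,u=np.mgrid[:400,:640];K=np.array(f["mtx"]);R=np.array(f["R"]);t=np.array(f["t"])
    P=np.stack([(u-K[0,2])/K[0,0]*D,(v-K[1,2])/K[1,1]*D,D],-1)-t
    P=P@R   # R^T (c-t)
    reg=(D>0)&(P[...,0]>430)&(P[...,0]<680)&(P[...,1]>-260)&(P[...,1]<120)
    print(n)
    for lo,hi in ((115,140),(165,210)):
        m=(reg&(P[...,2]>lo)&(P[...,2]<hi)).astype(np.uint8)
        k,lab,st,ce=cv2.connectedComponentsWithStats(m)
        for i in range(1,k):
            if st[i,4]<8: continue
            Q=P[lab==i]
            w,V=np.linalg.eigh(np.cov(Q[:,:2].T))
            print(lo,st[i],ce[i],"mean",Q.mean(0),"min",Q.min(0),"max",Q.max(0),"yaw",np.degrees(np.arctan2(V[1,1],V[0,1])))
# rays in top view
f=grab_frame("top")
e=lambda x,y,z:ray_z(f,250+x/4-.4,130+y/4-.4,z)
g=e(450,190,124);c=e(463,300,126);b=e(256,217,192)
print("gauge",g,"cap",c,"bar",b,"barends",e(222,220,183),e(290,214,183))
cs=[e(147,163,50),e(530,130,50),e(563,398,50),e(166,433,50)];print(cs)
E
```

```text
top
115 [355 171  15  15 167] [362.  177.8] mean [ 620.2 -170.1  126.6] min [ 595.4 -196.1  115.2] max [ 645.9 -145.1  138.5] yaw 159.95350748008946
115 [313 194   4   6  13] [314.6 196.4] mean [568.3   3.3 126.8] min [561.7  -1.4 115.3] max [575.    8.2 138.4] yaw -171.83682753516155
115 [358 198  15  15 169] [365.3 205. ] mean [ 521.3 -170.3  127.2] min [ 496.6 -193.6  118.8] max [ 547.1 -145.6  136.4] yaw 176.55690614718196
165 [305 181  18   9 100] [313.6 184.5] mean [595.3   3.4 189.1] min [584.4 -25.6 166.7] max [606.1  33.  197.1] yaw 90.54187914518643
scene
115 [325 198   6   6  20] [327.2 200.1] mean [575.7   2.5 128.7] min [566.7   0.6 115.5] max [583.6   6.  139.6] yaw 176.9377591217875
115 [275 225  19  15 227] [283.8 231.7] mean [ 527.4 -173.7  124.9] min [ 500.8 -196.6  115.1] max [ 549.2 -142.7  131.7] yaw 113.71407516227505
115 [307 236  19  16 239] [315.9 243. ] mean [ 627.4 -173.8  124.9] min [ 600.5 -196.5  115.2] max [ 650.7 -144.9  130.6] yaw 103.68974814451671
165 [329 180  14  15 102] [335.1 187.1] mean [602.4  -0.7 188.6] min [591.7 -26.5 177.1] max [608.9  36.6 197.8] yaw 87.29395388496653
gauge [ 623.4 -170.9  124. ] cap [ 522.8 -170.7  126. ] bar [596.9   3.1 192. ] barends [599.2  32.  183. ] [599.2 -25.9 183. ]
[array([695.4,  99.6,  50. ]), array([ 694.4, -261.9,   50. ]), array([ 439. , -260.4,   50. ]), array([440.5, 101.3,  50. ])]
```

```bash
cat >> h.py <<'E'
from scipy.spatial.transform import Rotation as Ro
PIV=np.array([556.,3.,92.]); CAP=np.array([522.,-171.,82.])
def quat(y,z):
    M=np.column_stack([np.cross(y,z),y,z]);q=Ro.from_matrix(M).as_quat();return [q[3],q[0],q[1],q[2]]
def lev(a,r=100.,s=1):
    "TCP pose with grasp point at distance r along the lever leaning a away from robot"
    u=np.array([np.sin(a),0,np.cos(a)])
    return PIV+u*(r-grip_point_offset), quat(s*np.array([np.cos(a),0,-np.sin(a)]),-u)
def capq(yaw,s=1):
    return quat(s*np.array([-np.sin(yaw),np.cos(yaw),0]),np.array([0,0,-1.]))
E
python3 - <<'E'
from h import *
np.set_printoptions(precision=2,suppress=True)
for s in (1,-1):
    for a in (.42,0,-.43):
        for r in (100,200): print("lev",s,a,r,solve_ik(*lev(a,r,s)))
    for y in (-55,0,55): print("cap",s,y,solve_ik([522,-171,95],capq(np.radians(y),s)),solve_ik([522,-171,195],capq(np.radians(y),s)))
print(sense()["clock"])
E
```

```text
lev 1 0.42 100 [-0.06  0.71  1.3  -0.03  1.55 -0.06]
lev 1 0.42 200 [-0.06  0.71  1.07 -0.02  1.78 -0.06]
lev 1 0 100 [-0.08  0.43  1.69 -0.    1.02 -0.08]
lev 1 0 200 [-0.08  0.32  1.58 -0.    1.23 -0.08]
lev 1 -0.43 100 [-0.11  0.24  2.08  0.11  0.4  -0.2 ]
lev 1 -0.43 200 [-0.12  0.01  2.07  0.08  0.64 -0.17]
cap 1 -55 [-0.4   0.53  1.76 -0.    0.85 -1.01] [-0.4   0.39  1.69 -0.    1.06 -1.01]
cap 1 0 [-0.4   0.53  1.76 -0.    0.85 -1.97] [-0.4   0.39  1.69 -0.    1.06 -1.97]
cap 1 55 None None
lev -1 0.42 100 None
lev -1 0.42 200 None
lev -1 0 100 None
lev -1 0 200 None
lev -1 -0.43 100 None
lev -1 -0.43 200 None
cap -1 -55 [-0.4   0.53  1.76 -0.    0.85  2.13] [-0.4   0.39  1.69 -0.    1.06  2.13]
cap -1 0 [-0.4   0.53  1.76 -0.    0.85  1.17] [-0.4   0.39  1.69 -0.    1.06  1.17]
cap -1 55 [-0.4   0.53  1.76 -0.    0.85  0.21] [-0.4   0.39  1.69 -0.    1.06  0.21]
1.15
```

```bash
python3 - <<'E'
from h import *
np.set_printoptions(precision=2,suppress=True)
p=sense()["ee_pos"];move_straight([p[0]+60,p[1],330],v=250)
move_ptp(*lev(.42,200))
move_gripper(.6)
f=grab_frame("scene");save(f,"appr.png",(240,80,440,230),4)
P,q=lev(.42,102);print(move_straight(P,v=80,threshold=6))
s=sense();print(s["clock"],s["ee_pos"],P,s["wrist_force"])
f=grab_frame("scene");save(f,"at.png",(240,80,440,230),4)
E
```

```text
False
6.1 [590.28   2.98 168.47] [589.97   3.   168.06] [-0.61  0.1   0.42]
```

View pics/at.png

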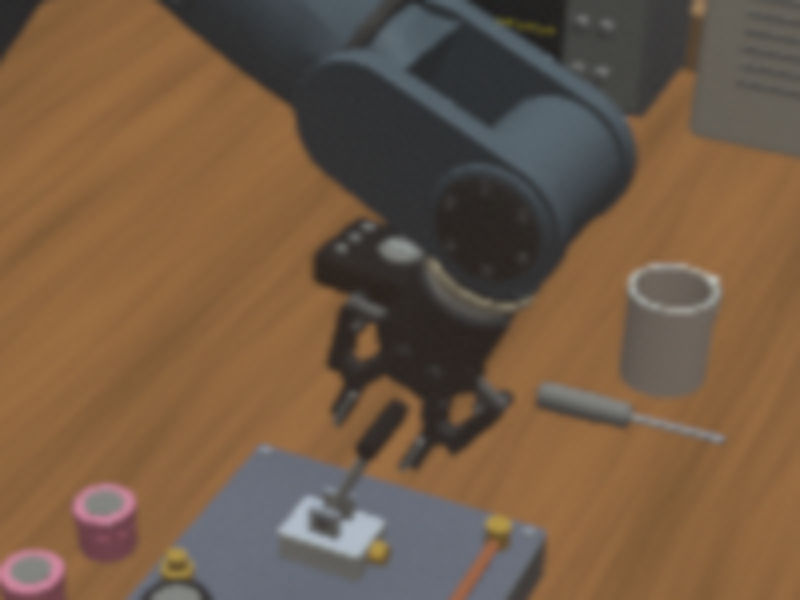

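The bar at crop (382,430) sits between the open fingers, one on each side. I'll close and pull.

```bash
python3 - <<'E'
from h import *
np.set_printoptions(precision=2,suppress=True)
move_gripper(0.0,40);s=sense();print(s["opening"],s["finger_force"],s["wrist_force"],s["clock"])
for th in np.linspace(0,.85,9)[1:]:
    P,q=lev(.42-th,102);r=move_straight(P,v=45,attitude=q,threshold=35)
    s=sense();print(round(th,2),r,s["wrist_force"],s["opening"],s["clock"])
    if r: break
dwell(.2)
f=grab_frame("scene");save(f,"pulled.png",(240,80,440,230),4)
E
```

```text
0.19268963427432625 39.21510100364685 [ 3.02 -0.89  0.72] 6.5583
0.11 False [ 3.28 -0.35 -1.28] 0.19660605309777326 6.9083
0.21 False [ 4.52  0.17 -0.76] 0.1951866510248717 7.2583
0.32 False [ 4.47 -0.59 -2.4 ] 0.19668190720295098 7.6083
0.42 False [ 5.36 -0.81 -2.59] 0.19351778150066504 7.9583
0.53 False [ 7.09 -1.21 -3.76] 0.1939424848086999 8.3083
0.64 False [ 8.38 -2.2  -5.7 ] 0.1930888241577427 8.6583
0.74 False [ 9.43 -2.48 -6.55] 0.19850988130922376 9.0083
0.85 False [ 9.01 -2.7  -3.27] 0.19379221365069813 9.3583
```

View pics/pulled.png

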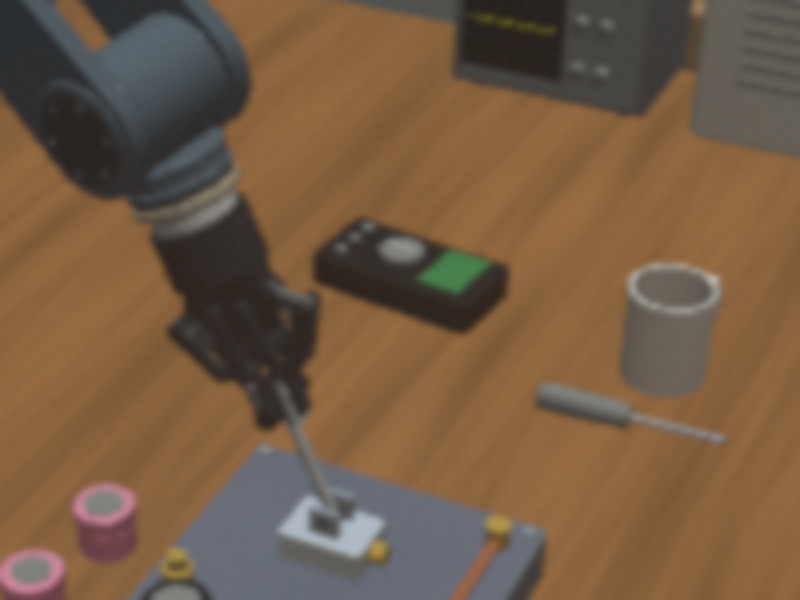

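The lever is held in the fingers and leans toward the robot. I felt no clear stop, so I'll press on gently to touch it, then ease back.

```bash
python3 - <<'E'
from h import *
np.set_printoptions(precision=2,suppress=True)
for th in (.87,.89,.91,.93):
    P,q=lev(.42-th,102);r=move_straight(P,v=15,attitude=q,threshold=15)
    s=sense();print(round(th,2),r,s["wrist_force"],s["opening"],s["clock"],np.linalg.norm(s["ee_pos"]-P))
    if r or np.linalg.norm(s["wrist_force"])>22: break
dwell(.3)
for th in np.linspace(th,0,10)[1:]:
    P,q=lev(.42-th,102);move_straight(P,v=30,attitude=q)
    s=sense();print(round(th,2),s["wrist_force"],s["clock"])
P,q=lev(.44,102);move_straight(P,v=15,attitude=q,threshold=12)
dwell(.3);s=sense();print(s["wrist_force"],s["clock"])
f=grab_frame("scene");save(f,"back.png",(240,80,440,230),4)
E
```

```text
0.87 False [14.44 -2.14 -4.91] 0.19670814148976382 9.8667 2.7878225484564645
0.89 False [23.96 -0.22 -7.59] 0.196491234362901 10.125 4.286856094973154
0.79 [ 8.03 -3.34 -1.93] 10.85
0.69 [ 7.29 -2.97 -2.9 ] 11.275
0.59 [ 6.42 -1.66 -1.65] 11.7
0.49 [ 6.97 -0.76 -2.12] 12.125
0.4 [ 5.65 -1.18 -2.49] 12.55
0.3 [ 5.27 -0.88 -1.34] 12.975
0.2 [ 5.11 -1.41  1.  ] 13.4
0.1 [ 4.4  -0.99  0.46] 13.825
0.0 [ 4.62 -0.93  1.09] 14.25
[ 0.77 -0.47  4.56] 14.8083
```

View pics/back.png

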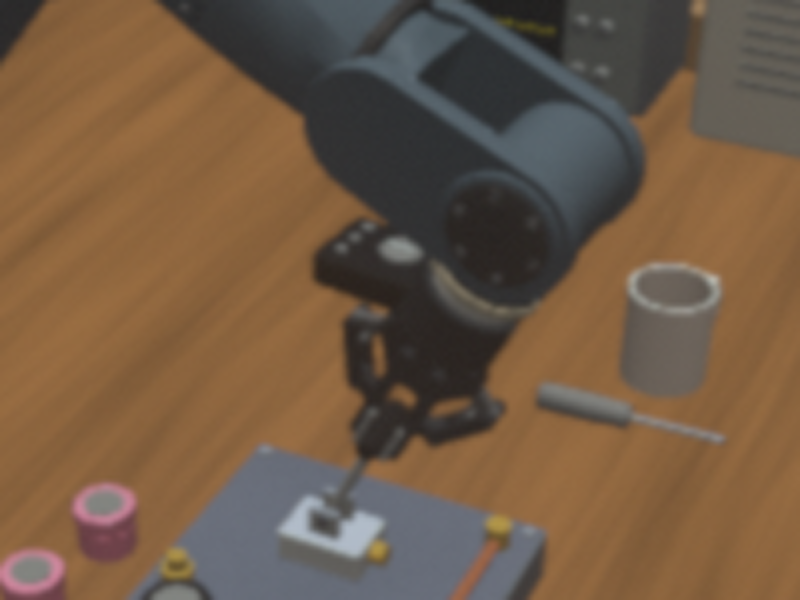

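The end stop was felt at about 0.87 commanded, and the lever is now back leaning away. I'll settle it firmly on its rest stop, release, and go to the cap.

```bash
python3 - <<'E'
from h import *
np.set_printoptions(precision=2,suppress=True)
for a in (.46,.48):
    P,q=lev(a,102);move_straight(P,v=12,attitude=q,threshold=12)
    s=sense();print(a,s["wrist_force"],s["clock"])
    if s["wrist_force"][0]<-4: break
dwell(.2);move_gripper(.3);dwell(.1);move_gripper(.6)
P,q=lev(a,200);move_straight(P,v=150);move_gripper(1.0)
move_straight([565,-40,330],v=250)
move_ptp([522,-171,230],capq(0,-1))
f=grab_frame("scene");save(f,"cap_above.png",(220,130,360,235),5)
s=sense();print(s["ee_pos"],s["clock"],s["wrist_force"])
D=f["depth"].astype(float);v,u=np.mgrid[:400,:640];K=f["mtx"]
W=(np.stack([(u-K[0,2])/K[0,0]*D,(v-K[1,2])/K[1,1]*D,D],-1)-f["t"])@f["R"]
m=(D>0)&(abs(W[...,2]-190)<22)&(abs(W[...,0]-597)<40)&(abs(W[...,1]-3)<45);print("bar",W[m].mean(0))
m=(D>0)&(abs(W[...,2]-124)<8)&(abs(W[...,0]-522)<35)&(abs(W[...,1]+171)<35);print("cap",W[m].mean(0),m.sum())
E
```

```text
0.46 [-5.45 -0.24  7.93] 15.0833
[ 522.53 -170.57  229.7 ] 19.0833 [-0.3  -0.16 -0.87]
bar [602.38  -0.37 188.64]
cap [ 526.95 -172.8   125.19] 217
```

View pics/cap_above.png

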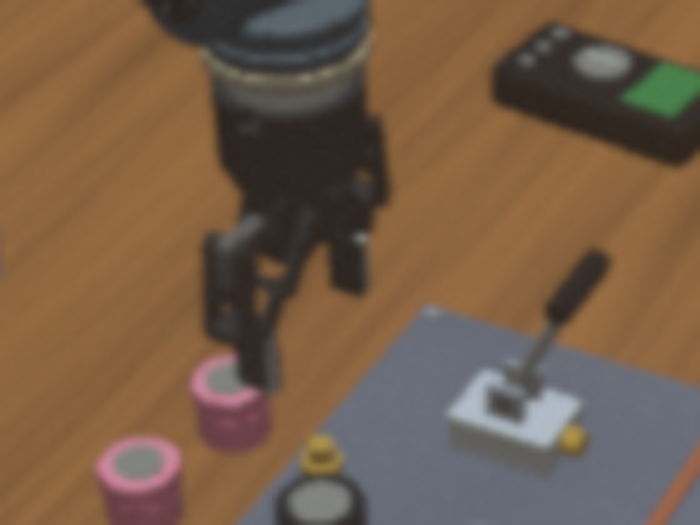

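The lever bar measures the same as at the start, so it is at rest. The hand is above the black cap, so I'll descend, grip and probe the thread.

```bash
python3 - <<'E'
from h import *
np.set_printoptions(precision=2,suppress=True)
print(move_straight([523,-171.5,97],v=100,threshold=8))
move_gripper(0.0,50);s=sense();print(s["ee_pos"],s["opening"],s["finger_force"],s["wrist_force"],s["ft_torque"],s["clock"])
q0=np.array(s["q"]);np.save("q0.npy",q0);t0=s["ft_torque"][2]
for d in range(4,33,4):
    q=q0.copy();q[5]-=np.radians(d);goto_joints(q);s=sense()
    print(d,s["ft_torque"],s["wrist_force"],np.degrees(q0[5]-s["q"][5]),s["clock"])
    if abs(s["ft_torque"][2]-t0)>.8: break
E
```

```text
False
[ 523.13 -171.17   97.62] 0.5680819648439261 51.13046764978208 [-1.86  4.21  7.44] [ 0.69  0.27 -0.02] 21.0167
4 [ 0.36  0.06 -0.  ] [-0.28  1.35  2.22] 3.9031214757215675 21.2667
8 [0.48 0.04 0.02] [-0.19  2.36  1.13] 7.834178899348059 21.5167
12 [0.51 0.07 0.05] [-0.4   3.25  1.89] 11.807506765028965 21.7667
16 [ 0.9  -0.32 -0.06] [1.93 3.33 1.27] 15.839648354282795 22.0167
20 [ 1.46 -0.45 -0.5 ] [3.11 8.31 2.27] 19.82561270453348 22.2667
24 [ 1.69 -0.02 -0.76] [1.57 8.72 3.72] 23.805972150825188 22.5167
28 [ 2.28 -0.6  -0.91] [ 3.71 12.05  3.93] 27.793419116661507 22.7667
```

A moment builds from about 16° anticlockwise, so that way is the hard stop and the thread is left-handed. I'll turn it clockwise.

```bash
python3 - <<'E'
from h import *
np.set_printoptions(precision=2,suppress=True)
q0=np.load("q0.npy")
for d in (14,0,-10,-20,-30,-38,-44,-48,-51):
    q=q0.copy();q[5]-=np.radians(d);goto_joints(q);s=sense()
    print(d,s["ft_torque"],s["wrist_force"],s["clock"])
    if d<0 and s["ft_torque"][2]>.6: break
dwell(.2);p=sense()["ee_pos"];z0=p[2]
r=move_straight([p[0],p[1],z0+6],v=15,threshold=10);s=sense();print(r,s["ee_pos"],s["wrist_force"],s["opening"])
E
```

```text
14 [ 0.79 -0.51 -0.09] [2.04 5.27 1.92] 23.1083
0 [ 0.63 -0.43 -0.1 ] [2.85 2.98 2.74] 23.45
-10 [ 0.49 -0.19 -0.06] [1.29 3.59 3.44] 23.7417
-20 [ 0.59 -0.3  -0.07] [2.42 3.31 4.12] 24.0333
-30 [ 0.21 -0.14 -0.05] [1.02 1.5  3.97] 24.325
-38 [-0.11  0.01 -0.01] [ 0.2  -0.15  4.05] 24.5833
-44 [-0.14  0.1  -0.04] [-0.83 -1.03  4.61] 24.8333
-48 [-0.16  0.15 -0.07] [-1.16 -0.71  4.83] 25.0833
-51 [-0.12  0.15  0.  ] [-0.61 -0.91  5.47] 25.3333
False [ 522.97 -171.31  103.64] [ 0.44  0.1  -0.69] 0.5648530226441898
```

It turned freely and lifted 6 mm without resistance. I'll raise it to 100 mm.

```bash
python3 - <<'E'
from h import *
np.set_printoptions(precision=2,suppress=True)
p=sense()["ee_pos"]
print(move_straight([p[0],p[1],135],v=40,threshold=10),move_straight([522.5,-171.3,197.5],v=60))
dwell(.5);s=sense();print(s["ee_pos"],s["opening"],s["finger_force"],s["wrist_force"],s["clock"])
f=grab_frame("scene");save(f,"lifted.png",(220,130,360,260),5*.9)
E
```

```text
False False
[ 522.48 -171.29  197.46] 0.5673592945337594 52.147157569634146 [ 0.27  0.08 -0.34] 28.7167
```

View pics/lifted.png

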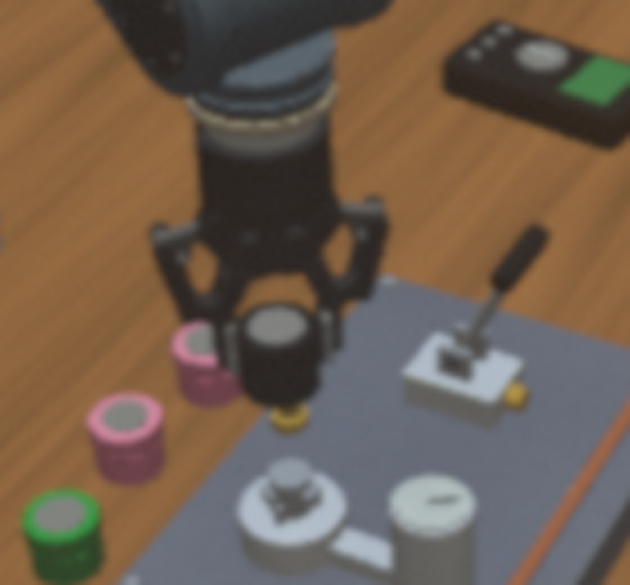

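The cap at (280,355) is held level above the bare port neck at (290,490). The lever is at rest and the plug hasn't moved.

```bash
python3 -c "
from cell import *
print(hand_in())"
```

```text
the job is handed in; nothing more can be done
None
```

I pulled the lever to its end stop and eased it back to rest, unscrewed the left-handed cap, and handed the job in with the cap held level about 100 mm above its port; no verdict came back.

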